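# Clear the page and turn the leaf of the ribbon sample book

### The job

With the fingertips only, push the green soap bar off the far page of the ribbon sample book so that it lies flat on the cabinet top beside the book, then push the raised red leaf over the spine and press it down until it lies flat on the far page. Take neither the soap nor the leaf between the fingers and lift nothing, leave the book lying about where it is, and do not disturb the other things around it.

Things in the scene. Friction and masses are not known exactly. Their poses are not given: they have to be found in the camera images.
- sample_book: Loose open sample book, 0.8 kg. Origin: centre of its underside, below the wire spine. y axis along the spine, z up; near page at -x (robot's side), far page at +x. Cover 268 (x) by 190 mm (y). Page tops are 14 mm up and reach from 12 to 122 mm either side of the spine, 90 mm either way along it. The pages are fixed to the book; only the red leaf turns
- leaf (a joint): Angle of the rigid red leaf (rad). Hinge axis: along the book's y, 17.5 mm above its origin. 0: flat on the near page; pi/2: upright; 3.14: flat on the far page (stop). Starts part-raised at 0.65 to 1.05. The hinge is stiff: the leaf stays at any angle it is left, so it must also be pressed down onto the far page. 1 to 3 N at the free edge turn it
- leaf_edge (a point): Middle of the leaf's free edge, 120 mm from the hinge axis, mid-thickness. The leaf is 4 mm thick with a red border, 7 mm at its white middle panels, 176 mm long along the spine. Turns with the leaf: x points from the free edge to the spine, y along the spine, z out of the face on top when it lies on the near page
- soap: Wrapped soap bar, pale green with a brown paper band, 53 (x) by 78 (y) by 27 mm high, about 90 g, lying on the far page. Origin: centre of its underside, z up (14 mm above the cabinet top at the start, 0 when it lies on the cabinet top)
- red_spool: Bystander: spool of red ribbon lying flat, 59 mm across, 26 mm high; origin at the centre of its underside
- balm_tin: Bystander: round white balm tin, 50 mm across, 21 mm high; origin at the centre of its underside
- stamp: Bystander: wooden hand stamp, 32x45 mm, 62 mm high; origin at the centre of its underside
There are look-alikes about, which are no part of the job. What is shaped like the soap but black or orange is not meant.

How it is judged (in metres and radians):
On the way, in this order (a step that is already met when the one before it is completed fails the run):
1. the soap lies flat on the cabinet top beside the book (height (world z) of soap between -0.01 and 0.005 m), for 0.2 s.
2. the leaf is over the spine and flat on the far page (value of joint leaf above 3.06 rad), for 0.2 s.
At the end, for the whole second after the job is handed in: The leaf lies on the far page (joint above 3.06 rad, the stop is at 3.14), the soap lies at rest on its underside on the cabinet top (underside centre less than 5 mm above it, not fallen off the cabinet), the book is at rest (all of step 1 and value of joint leaf above 3.06 rad and linear speed of each of soap, sample_book below 0.02 m/s and velocity of joint leaf below 0.1 rad/s); the robot touches nothing.
It fails at once if the soap is lifted (underside more than 40 mm above the cabinet top) (height (world z) of soap above 0.04 m).
It fails at once if the soap is taken between the fingers (x of the grasp point in the frame of soap between -0.02 and 0.02 m and y of the grasp point in the frame of soap between -0.033 and 0.033 m and z of the grasp point in the frame of soap between -0.002 and 0.024 m).
It fails at once if the leaf is taken between the fingers (grasp point inside the leaf's thickness, more than 4 mm in from the free edge) (x of the grasp point in the frame of leaf_edge between 0.004 and 0.1 m and y of the grasp point in the frame of leaf_edge between -0.086 and 0.086 m and z of the grasp point in the frame of leaf_edge between -0.004 and 0.004 m).
It fails at once if the book is lifted 12 mm, tipped 0.1 rad or shoved 50 mm (height (world z) of sample_book above 0.012 m or angle between sample_book's own z axis and vertical above 0.1 rad or distance of sample_book from where it was at the start of the episode above 0.05 m).
It fails at once if a bystander is moved more than 25 mm (distance of any of red_spool, balm_tin, stamp from where it was at the start of the episode above 0.025 m).
It also fails if it takes over 51 s, if anything falls off the work surface, if the arm or the gripper's body presses on something with over 40 N, if the wrist force passes 120 N, or if a joint passes its speed limit or range.

### The arm

A 6-joint arm with a two-finger parallel gripper is mounted at the origin on a cart in front of the work surface, level with it; the furniture and walls round the work are solid. World frame = base frame: x ahead of the robot, y to its left, z up, the work surface at z = 0. Lengths are in mm, angles in rad, forces in N, time in s.
With the tool pointing down it reaches from about 250 to 775 mm from the base axis. Payload 4 kg.
Tool frame: the origin (TCP) lies midway between the tips of the shut fingers; the grasp point (between the pads) lies 19 mm behind it; z points along the fingers, y is the line along which they close (so a half turn about z gives the same grasp; the last joint's range is limited). The gripper opens to 85 mm and grips with 20 to 120 N. Pads are 22 mm wide; open, the fingers measure 114 mm over their backs; the gripper's body (76 mm by 85 mm) begins 54 mm behind the grasp point. The pads swing forward as they close: fully open they stand 13 mm farther back than shut.
Start: joints at [-1.298, 0.087, 1.371, -0, 1.684, -0.103], TCP at [201.857, -511.636, 231.341] pointing down, gripper open.
Joint ranges: [-3.1, 3.1], [-0.76, 2.03], [0.27, 2.55], [-1.08, 4.22], [0.17, 2.65], [-2.57, 2.57]. Speed limits (rad/s): [2.79, 2.79, 3.14, 3.14, 3.14, 3.14].

### API

Orientations are given as a rotation vector (axis times angle).
In Python, from bench import r gives the robot as it stands. The module is installed in compiled form; this text tells all that it offers.
- The arm moves only by the tool send_rows, never from a script. Its argument "steps" is a list of rows, each a list of 4 numbers: the shift along the world's x, y, z in mm, then the turn about the world's z in rad. A call has 1 to 8 rows; each row shifts and turns the commanded pose from where the row before left it; what a row does not reach is not made up. A row lasts 1/8 s, in which the tool goes at most 62.5 mm and 10.7 degrees, less where a joint would pass 70% of its speed; a pose out of reach is approached as far as the arm can. A call is refused whole if a number of a shift passes 62.5 or a number of a turn 0.188, either way. A call with a gripper value outside its range is refused whole. "hand" is the opening, from 0 (shut) to 1 (fully open), set as the call begins (left out, the last holds). The fingers move at their own pace and stop on an object; "newtons" is the grip in N (left out, the last holds). Time passes only in rows, so rows that do not move let the fingers close. It gives the time, the measured TCP pose, the force, the opening and the grip force at its end, in the units of the state.
- r.sense(): the state, without advancing time (a new reading comes with each control period).
- r.read_camera(name): name is "side" or "top"; returns a dict with "color" (384x512x3 uint8, red, green, blue), "depth" (384x512 float32, mm along the optical axis (not along the pixel's ray), 0 where there is no reading), "camera_matrix" (3x3 intrinsics, pixels), "k1" (the pictures are not rectified: a ray, as slopes to the right and down, at radius r is drawn at 1 + k1 r^2 times it, then the intrinsics apply), "pose" (4x4, takes a point from camera to world coordinates). Camera axes: x right, y down, z forward; pixel columns grow to the right and rows downward; lengths in mm; the calibration is good to about 2 mm. A picture is of the moment at which its call begins.
- r.hand_in(): hands the job in; it is judged then, once.
The state is a dict: "clock": time; "joint_positions": joint angles; "joint_velocities": joint speeds; "tau": joint torques, N m; "position": TCP position; "eef_rot": TCP orientation; "ft_force": force on the tool from outside, world axes, zero at the start; "wrist_torque": the same for the moment, N m; "grip_width": finger opening in mm; "grip_force": force on a finger pad.
Only numpy, scipy, OpenCV 4.12 (cv2) and the standard library are available. Lean on these libraries where they do the work, as an engineer would, in place of code of your own. Each camera call takes 0.05 s, during which the arm holds its last target. There are 200 camera calls.

## Working session

There is one attempt and no reset: what is moved stays moved. The work goes in short steps, Python scripts to look and compute and a tool call to move; the robot and the scene stay as the last step left them, time stands still between calls to the robot, and variables do not carry over. Pictures are saved under pics/ and viewed, at most 10 in all, crops included, and the job is handed in when it is done.

Besides the shell and the picture viewer there is one more tool, called after "Emit:" as a command line: name --pt "numbers of a row" for each row, then --argument value for the rest. send_rows: Moves the arm, as the interface text tells. Its arguments: {"type":"object","properties":{"steps":{"type":"array"},"hand":{"type":"number"},"newtons":{"type":"number"}},"required":["steps"]}

```bash
mkdir -p pics; cat > h.py <<'E'
import numpy as np, cv2
from bench import r
def cam(n):
    c=r.read_camera(n); return c
def pts(c):
    # world points for every pixel from depth
    h,w=c['depth'].shape; K=np.array(c['camera_matrix'],float)
    u,v=np.meshgrid(np.arange(w),np.arange(h))
    d=np.array([c['k1'],0,0,0],float)
    p=cv2.undistortPoints(np.stack([u,v],-1).reshape(-1,1,2).astype(np.float64),K,d).reshape(h,w,2)
    z=c['depth'][...,None]; P=np.concatenate([p*z,z],-1); T=np.array(c['pose'])
    W=P@T[:3,:3].T+T[:3,3]; W[c['depth']==0]=np.nan
    return W
E
python3 - <<'E'
from h import *
a=cam('top');b=cam('side')
np.savez('d0.npz',a=pts(a),b=pts(b),ac=a['color'],bc=b['color'])
im=np.vstack([a['color'],b['color']])[...,::-1]
for n,c in(('top',a),('side',b)): cv2.imwrite(f'pics/{n}0.png',cv2.resize(c['color'][...,::-1],(800,600)))
print(a['pose'],b['pose'],r.sense())
E
```

```text
[[ 2.83588578e-02 -9.97066078e-01  7.10986000e-02  5.17636943e+02]
 [-9.99159613e-01 -2.61688011e-02  3.15477599e-02  7.54308661e+01]
 [-2.95946361e-02 -7.19335081e-02 -9.96970274e-01  9.16502217e+02]
 [ 0.00000000e+00  0.00000000e+00  0.00000000e+00  1.00000000e+00]] [[-8.55245554e-01 -2.52021403e-01  4.52813708e-01 -1.58384224e+00]
 [-5.18116952e-01  3.98163301e-01 -7.56981380e-01  1.06994788e+03]
 [ 1.04817082e-02 -8.82015418e-01 -4.71103954e-01  6.49183454e+02]
 [ 0.00000000e+00  0.00000000e+00  0.00000000e+00  1.00000000e+00]] {'clock': 0.1, 'joint_positions': array([-1.29808254e+00,  8.78816016e-02,  1.37214399e+00,  4.86951509e-05,
        1.68361330e+00, -1.03109941e-01]), 'joint_velocities': array([-0.00191964, -0.00171006, -0.00433604, -0.00048633,  0.00134858,
       -0.00211475]), 'tau': array([ 2.28579192e-03, -3.53012288e+01, -3.14219570e+01, -8.21696904e-05,
        7.89876503e-03, -3.61927277e-06]), 'position': array([ 201.75112969, -511.16200396,  230.23517544]), 'eef_rot': array([-3.08428087e+00, -5.86501131e-01,  1.96378692e-04]), 'ft_force': array([-0.0246474 ,  0.25190913,  0.32113022]), 'wrist_torque': array([-0.03206939, -0.01654842,  0.01711268]), 'grip_force': 0.0, 'grip_width': 85.20477739240594}
```

View pics/top0.png

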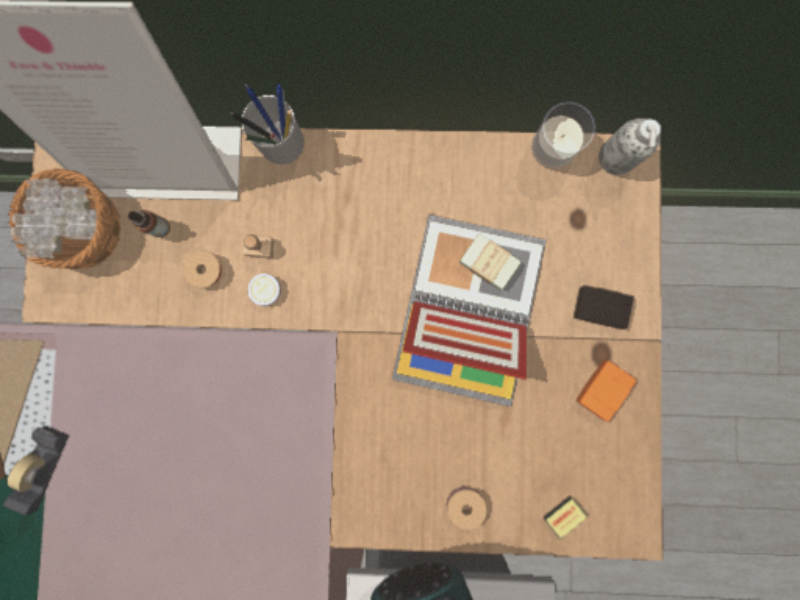

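View pics/side0.png

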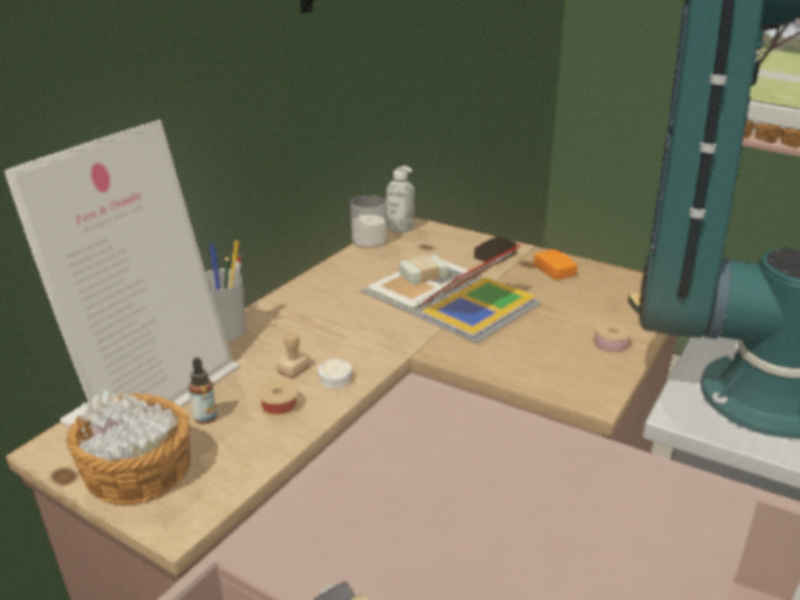

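The top view shows the open book: spine from about (412,300) to (528,317), leaf raised over the near page. Three things could be taken for the soap: the pale green bar with the brown band at (491,262) on the far page, the black bar at (604,307) and the orange bar at (607,390). I choose the one at (491,262). The robot is at the bottom of the picture, and image up is +x.

```bash
python3 - <<'E'
from h import *
d=np.load('d0.npz');A=d['a'];C=d['ac'];s=.64
cv2.imwrite('pics/crop.png',cv2.resize(C[130:270,240:420][...,::-1],None,fx=4,fy=4,interpolation=cv2.INTER_CUBIC))
for n,(u,v) in dict(tl=(432,218),tr=(543,241),bl=(396,378),br=(512,402),spL=(412,300),spR=(528,317),leafL=(405,345),leafR=(524,376),leafm=(465,360),soap=(491,262),black=(604,307),orange=(607,390),candle=(565,137),edgeR=(655,250),farEdge=(400,133),table=(350,250),spine_mid=(470,309),page=(440,235)).items():
    print(n,np.round(A[int(v*s),int(u*s)]))
Z=A[...,2]
reg=np.zeros(Z.shape,bool);reg[145:190,285:340]=1
m=((reg)&(Z>33)&(Z<60)).astype(np.uint8)
q=A[m>0]; print(len(q),q[:,2].mean(),cv2.minAreaRect(q[:,:2].astype(np.float32)))
# book: leaf red
hsv=cv2.cvtColor(C,cv2.COLOR_RGB2HSV)
reg[:]=0;reg[190:245,255:340]=1
red=reg&((hsv[...,0]<8)|(hsv[...,0]>172))&(hsv[...,1]>130)&np.isfinite(Z)
q=A[red];print('red',len(q),np.percentile(q,[1,50,99],axis=0).round())
c=q.mean(0);w,V=np.linalg.eigh(np.cov((q-c).T));print(c,w,V)
# book footprint
reg[:]=0;reg[132:262,245:352]=1
m=reg&(Z>7); q=A[m];print('book',cv2.minAreaRect(q[:,:2].astype(np.float32)))
E
```

```text
tl [706.  42.   3.]
tr [ 673. -134.   -0.]
bl [452.  92.   1.]
br [420. -88.   2.]
spL [573.  71.   6.]
spR [ 553. -110.    7.]
leafL [505.  78.  96.]
leafR [467. -87. 101.]
leafm [486.  -5.  95.]
soap [633. -48.  39.]
black [ 570. -221.   26.]
orange [ 445. -225.   27.]
candle [ 827. -156.   42.]
edgeR [ 662. -311.   -3.]
farEdge [843.  95.   0.]
table [651. 170.  -2.]
spine_mid [562. -19.  17.]
page [677.  29.  11.]
725 39.10397611972603 ((634.3613891601562, -47.264984130859375), (77.38479614257812, 52.99674606323242), 57.73587417602539)
red 1029 [[467. -99.  28.]
 [505. -11.  81.]
 [564.  77. 103.]]
[510.05680841 -11.217638    72.82705885] [1.92392686e+00 1.25102651e+03 3.11287914e+03] [[ 0.69117182  0.69707994  0.19068582]
 [-0.13575272 -0.13392736  0.98164895]
 [ 0.70982584 -0.70437421  0.00206368]]
book ((564.5677490234375, -20.212158203125), (183.37057495117188, 258.16259765625), 78.1252212524414)
```

View pics/crop.png

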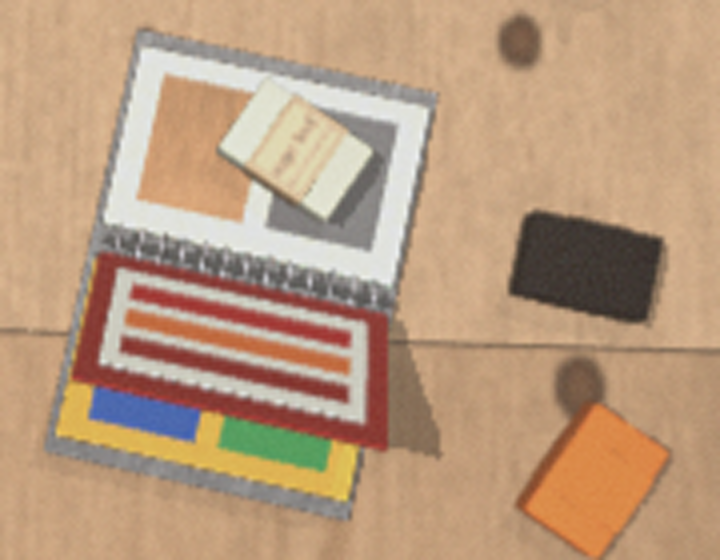

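The crop confirms that the chosen bar, at about (300,150) in the crop, is pale green with a brown band. It lies rotated on the far page. The black (585,265) and orange (595,480) bars are off the book.

I will push along the normal of its long face, toward far-right, and move above it first.

Emit:
send_rows --pt "33 40 0 -0.08" --pt "33 40 0 -0.08" --pt "33 40 0 -0.08" --pt "33 40 0 -0.08" --pt "33 40 0 -0.08" --pt "33 40 0 -0.08" --hand 0.2

```text
clock: 0.85
position: [400.5, -270.1, 230.9]
eef_rot: [-3.137, 0.168, 0.001]
ft_force: [0.2, -0.8, -0.0]
grip_width: 17.1
grip_force: 0.0
```

Emit:
send_rows --pt "33 40 0 -0.08" --pt "33 40 0 -0.08" --pt "33 40 0 -0.08" --pt "33 40 0 -0.08" --pt "33 40 0 -0.08" --pt "33 46 0 -0.06" --pt "0 0 0 0"

```text
clock: 1.72
position: [598.8, -22.2, 229.6]
eef_rot: [-3.019, 0.866, 0.004]
ft_force: [-0.2, -0.3, -0.7]
grip_width: 16.7
grip_force: 0.0
```

Emit:
send_rows --pt "0 -1 -50 0" --pt "0 -1 -50 0" --pt "0 0 -50 0" --pt "0 0 -25 0" --pt "0 0 -15 0" --pt "0 0 -11 0" --pt "0 0 0 0"

```text
clock: 2.6
position: [597.8, -27.9, 30.3]
eef_rot: [3.017, -0.875, -0.0]
ft_force: [0.0, -0.7, 1.4]
grip_width: 16.9
grip_force: 0.0
```

Emit:
send_rows --pt "5 -3 0 0" --pt "5 -3 0 0" --pt "5 -3 -1 0" --pt "5 -3 -2 0" --pt "5 -3 -2 0" --pt "5 -3 -2 0" --pt "5 -3 -1 0" --pt "5 -3 0 0"

```text
clock: 3.6
position: [638.1, -51.8, 22.1]
eef_rot: [3.017, -0.875, -0.0]
ft_force: [-1.1, 0.0, 0.0]
grip_width: 17.3
grip_force: 0.2
```

```bash
cat > look.py <<'E'
import sys
from h import *
n=sys.argv[1]; a=cam('top');b=cam('side')
np.savez('d.npz',a=pts(a),b=pts(b),ac=a['color'],bc=b['color'])
x=cv2.resize(a['color'][100:270,240:430][...,::-1],(399,357),interpolation=cv2.INTER_CUBIC)
y=cv2.resize(b['color'][120:250,200:345][...,::-1],(398,357),interpolation=cv2.INTER_CUBIC)
cv2.imwrite(f'pics/{n}.png',np.hstack([x,y]))
s=r.sense();print(s['position'],s['ft_force'])
E
python3 look.py p1
```

```text
[638.54048941 -52.14816264  22.33819964] [-0.40704827 -0.36750247  1.14571632]
```

View pics/p1.png

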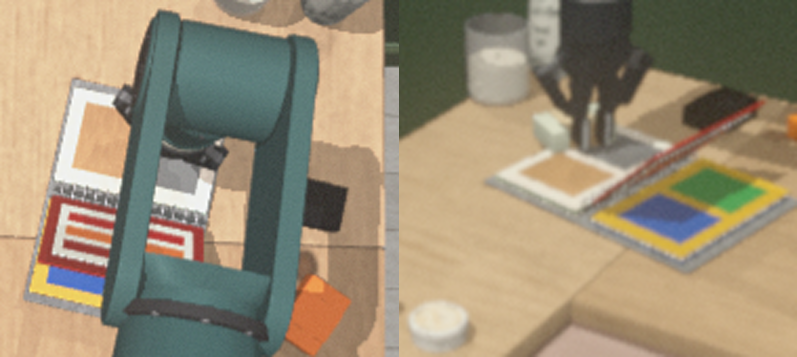

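The side view shows the shut fingers behind the soap, which is at about (550,130) in that half. It is moving toward the far edge, so I keep pushing.

Emit:
send_rows --pt "5 -3 0 0" --pt "5 -3 0 0" --pt "5 -3 0 0" --pt "5 -3 0 0" --pt "5 -3 0 0" --pt "5 -3 0 0" --pt "5 -3 0 0" --pt "5 -3 0 0"

```text
clock: 4.7
position: [678.2, -75.8, 22.3]
eef_rot: [3.017, -0.875, -0.0]
ft_force: [-0.1, 0.2, -0.2]
grip_width: 17.1
grip_force: 0.2
```

Emit:
send_rows --pt "5 -3 0 0" --pt "5 -3 0 0" --pt "5 -3 0 0" --pt "5 -3 -1 0" --pt "5 -3 -1 0" --pt "5 -3 -1 0" --pt "5 -3 0 0" --pt "0 0 0 0"

```text
clock: 5.7
position: [713.3, -97.1, 19.2]
eef_rot: [3.017, -0.875, 0.001]
ft_force: [0.3, 0.4, -0.3]
grip_width: 17.1
grip_force: 0.0
```

```bash
python3 look.py p2
```

```text
[712.95601246 -96.73035862  19.28982132] [-0.24338529 -0.30819959  0.16665171]
```

View pics/p2.png

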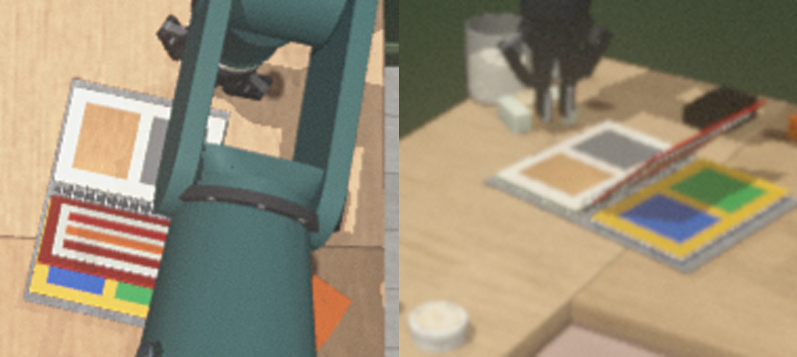

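The soap now shows at about (515,113) in the side half, past the book's far edge. I'll retreat, go to the robot's side of the leaf and check.

Emit:
send_rows --pt "-12 7 5 0" --pt "0 0 45 0" --pt "0 0 50 0" --pt "0 0 50 0.1" --pt "-20 10 30 0.1" --pt "-40 15 0 0.1" --pt "-45 15 0 0.1" --pt "-45 15 0 0.1"

```text
clock: 6.8
position: [548.5, -33.6, 199.7]
eef_rot: [-3.14, 0.095, -0.001]
ft_force: [0.2, 1.1, 1.0]
grip_width: 17.1
grip_force: 0.0
```

Emit:
send_rows --pt "-45 15 0 0.1" --pt "-45 15 0 0.1" --pt "-16 5 0 0.05" --pt "0 0 0 0" --hand 0.1

```text
clock: 7.3
position: [443.5, 1.1, 200.0]
eef_rot: [3.128, 0.292, 0.003]
ft_force: [-0.1, 0.0, 0.1]
grip_width: 8.8
grip_force: 0.0
```

```bash
python3 look.py p3; python3 - <<'E'
from h import *
d=np.load('d.npz')
for k in 'ab':
    A=d[k];Z=A[...,2]
    m=(A[...,0]>640)&(A[...,0]<800)&(A[...,1]>-200)&(A[...,1]<0)&(Z>20)&(Z<45)
    q=A[m]; 
    if len(q)>20: print(k,len(q),np.percentile(q[:,2],[5,50,95]),cv2.minAreaRect(q[:,:2].astype(np.float32)))
E
```

```text
[4.44935675e+02 4.44771145e-01 1.99730612e+02] [ 0.83104833 -0.28789228 -0.52147069]
a 768 [21.94119086 25.31853237 31.46374351] ((768.0947265625, -125.10039520263672), (77.95687866210938, 99.83769989013672), 59.37973403930664)
b 298 [21.21182684 26.23314626 40.28339448] ((758.7169799804688, -121.76457977294922), (80.04288482666016, 91.21212768554688), 60.51335525512695)
```

View pics/p3.png

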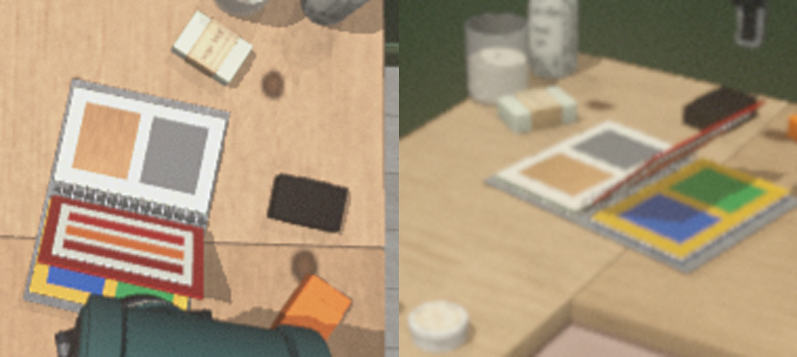

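The soap lies flat on the cabinet at about (212,48) in the top half, well clear of the book. The book and leaf have not moved. I descend behind the leaf's free edge.

Emit:
send_rows --pt "0 0 -40 0" --pt "0 0 -40 0" --pt "0 0 -35 0" --pt "0 0 -25 0" --pt "0 0 0 0" --hand 0

```text
clock: 8.02
position: [443.4, 0.3, 56.8]
eef_rot: [-3.127, -0.29, 0.009]
ft_force: [-1.0, -0.1, 0.6]
grip_width: -0.1
grip_force: 0.0
```

Emit:
send_rows --pt "10 -2 0 0" --pt "8 -1.5 3 0" --pt "6 -1 5 0" --pt "6 -1 5 0" --pt "6 -1 5 0"

```text
clock: 8.65
position: [481.3, -6.5, 78.1]
eef_rot: [3.127, 0.291, 0.001]
ft_force: [-2.8, -1.2, 1.2]
grip_width: 0.0
grip_force: 1.3
```

Emit:
send_rows --pt "8 -1.5 6 0" --pt "8 -1.5 5 0" --pt "8 -1.5 5 0" --pt "8 -1.5 4 0" --pt "8 -1.5 4 0" --pt "8 -1.5 3 0" --pt "8 -1.5 2 0" --pt "8 -1.5 0 0"

```text
clock: 9.65
position: [545.5, -18.3, 106.7]
eef_rot: [3.128, 0.291, 0.001]
ft_force: [-0.7, -0.1, 0.8]
grip_width: -0.1
grip_force: 0.7
```

```bash
python3 look.py p4
```

```text
[546.01147776 -18.38223717 106.56908806] [0.08988333 0.10942312 0.54351129]
```

View pics/p4.png

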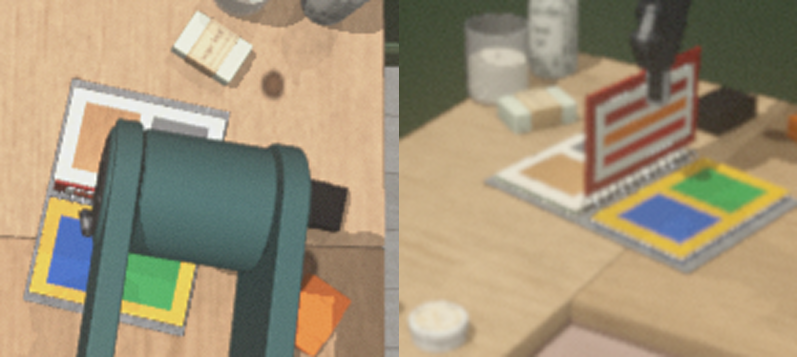

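The side view shows the leaf upright, with the finger on its face at about (655,95), and the book in place. I follow it over in an arc.

Emit:
send_rows --pt "12 -2.3 -2 0" --pt "12 -2.3 -4 0" --pt "12 -2.3 -5 0" --pt "11 -2.1 -5 0" --pt "8 -1.5 -7 0" --pt "8 -1.5 -8 0" --pt "8 -1.5 -8 0" --pt "7 -1.3 -8 0"

```text
clock: 10.75
position: [622.9, -32.9, 58.3]
eef_rot: [-3.128, -0.291, 0.002]
ft_force: [-0.3, -0.4, 0.2]
grip_width: 0.1
grip_force: 0.4
```

Emit:
send_rows --pt "4 -0.8 -7 0" --pt "3 -0.6 -7 0" --pt "2 -0.4 -7 0" --pt "1 -0.2 -6 0" --pt "0 0 -5 0" --pt "0 0 -4 0" --pt "0 0 -3 0" --pt "0 0 0 0"

```text
clock: 11.75
position: [633.0, -35.0, 21.1]
eef_rot: [3.128, 0.292, 0.001]
ft_force: [-0.2, 0.1, 4.7]
grip_width: -0.2
grip_force: 1.7
```

Emit:
send_rows --pt "0 0 -2 0" --pt "0 0 -1 0" --pt "0 0 0 0" --pt "0 0 0 0"

```text
clock: 12.25
position: [633.1, -35.0, 20.9]
eef_rot: [3.127, 0.292, 0.002]
ft_force: [-5.8, -0.0, 13.9]
grip_width: -0.1
grip_force: 7.1
```

The leaf is firm on the far page: 14 N with no further travel, and its top at 21 mm. I lift off and check.

Emit:
send_rows --pt "0 0 5 0" --pt "0 0 40 0" --pt "0 0 50 0" --pt "0 0 50 0" --pt "-50 0 20 0" --pt "-60 0 0 0" --pt "-60 0 0 0" --pt "-60 0 0 0"

```text
clock: 13.25
position: [400.9, -34.8, 181.8]
eef_rot: [3.128, 0.292, -0.001]
ft_force: [-0.5, -1.1, 0.6]
grip_width: 0.2
grip_force: 0.0
```

Emit:
send_rows --pt "-40 -40 0 0" --pt "-20 -40 0 0" --pt "0 -40 0 0" --pt "0 -40 0 0" --pt "0 0 0 0" --pt "0 0 0 0"

```text
clock: 14.0
position: [342.7, -194.4, 181.8]
eef_rot: [-3.127, -0.291, 0.001]
ft_force: [-0.1, 0.3, -0.5]
grip_width: -0.0
grip_force: 0.0
```

```bash
python3 look.py p5; python3 - <<'E'
from h import *
d=np.load('d.npz');A=d['a'];C=d['ac'];Z=A[...,2]
hsv=cv2.cvtColor(C,cv2.COLOR_RGB2HSV)
m=((hsv[...,0]<8)|(hsv[...,0]>172))&(hsv[...,1]>130)&(A[...,0]>560)&(A[...,0]<710)&(abs(A[...,1]+40)<120)
q=A[m];bx=(q[:,0]-563)*.982+(q[:,1]+22)*-.19
p,res,*_=np.linalg.lstsq(np.c_[bx,np.ones(len(q))],q[:,2],rcond=None);print('leaf slope,z0',p,len(q),bx.min(),bx.max())
m=(A[...,0]>700)&(A[...,0]<800)&(abs(A[...,1]+120)<60)
print('soap top',np.percentile(Z[m&(Z>18)&(Z<40)],[5,50,95]))
E
```

```text
[ 342.89056129 -193.98695658  182.1193369 ] [ 0.31337123 -0.16595861  0.7282273 ]
leaf slope,z0 [6.32012760e-04 1.84687398e+01] 1350 11.489214511506443 117.81830976391996
soap top [21.38533153 25.1002619  28.87226539]
```

View pics/p5.png

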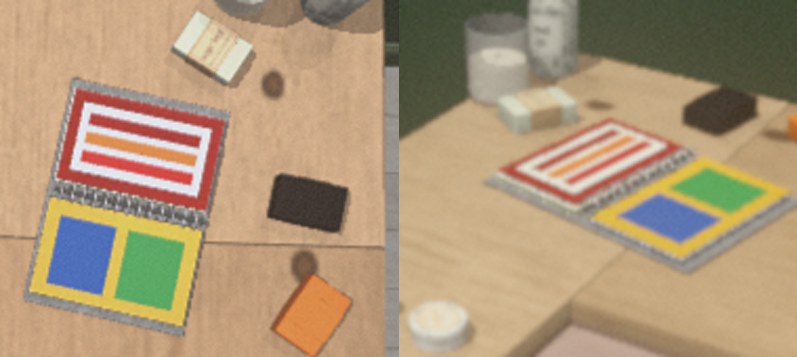

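The leaf lies flat on the far page at about (140,140), with a slope near 0. The soap is flat on the cabinet at (212,48) and the book has not moved.

```bash
python3 -c "from bench import r; print(r.hand_in())"
```

```text
the job is handed in; nothing more can be done
None
```

The job is handed in (no verdict was returned): in the last pictures the soap lies flat on the cabinet top behind the book, the red leaf is pressed flat on the far page, and the book is where it started.

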